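# Find the worn-out polishing block by feel

### The job

Two foam polishing blocks lie on the sloped rest under the lamp bar, and one of them has gone soft. Squeeze each gently across its width where it lies, by about 12 mm and never by as much as 18 mm, first the left one (seen from the robot) and then the right one. Then take the soft one and lay it down gently, flat on its foot, in the tray, leaving the sound one in its place and the other things on the bench alone.

Things in the scene. Friction and masses are not known exactly. Their poses are not given: they have to be found in the camera images.
- block_a: one of two polishing blocks that look alike, 120 long x 54 wide x 47 high mm, 0.12 kg: rigid white spine (foot 30 wide, 6 high; web 16 wide) with a grey foam pad, 116 long, on each long side, from 9 to 43 mm above the underside. Origin at the centre of its underside; x along its length, uphill on the rest, y across its width (the way to squeeze it), z up out of its foot. It or block_b is the soft one
- block_b: the other block: same looks, sizes and frame as block_a. Both sides yield like springs when pinched along y. On the soft block, whichever it is, a pad gives 0.7 N per mm (4 N on each finger at 42 mm wide), on the sound one 2 N per mm (12 N at 42). Narrower than 36 mm the foam is ruined: close to a chosen opening, not with full grip. At 42 mm the soft one can be carried
- rest: fixed green sloped rest, 320 wide (y), 120 deep (x), its foot plate 400 wide. Origin under its centre on the bench; x to its high side, away from the robot, y to its left, z up. The slope rises along +x at 30 degrees; its surface is 150 long, centre 75 mm above the bench. The blocks lie on it lengthwise uphill, lower ends at an 18 mm ledge, so their z axes lean 30 degrees from vertical towards the robot
- slot_left (a point): point on the slope surface at the middle of the left block's place (rest y = +75 mm). A lamp bar (22 x 14 mm, 400 long along y) crosses over the blocks at rest x = 20 mm, underside 201 mm above the bench, on posts at rest y = +190 and -190 mm. It is in the way of a hand coming straight down: come in square to the slope, from the robot's side
- slot_right (a point): point on the slope surface at the middle of the right block's place (rest y = -75 mm)
- tray: fixed blue open tray, 240 (x) x 210 (y) x 36 high mm, walls and floor 4 mm thick. Origin at the centre of its underside
- block_a_face_l (a point): middle of the outer face of block_a's foam pad on its +y side, 26 mm above the underside of its foot; 27 mm from the block's middle plane when not squeezed
- block_a_face_r (a point): middle of the outer face of block_a's foam pad on its -y side, 26 mm above the underside of its foot; 27 mm from the block's middle plane when not squeezed
- block_b_face_l (a point): middle of the outer face of block_b's foam pad on its +y side, 26 mm above the underside of its foot; 27 mm from the block's middle plane when not squeezed
- block_b_face_r (a point): middle of the outer face of block_b's foam pad on its -y side, 26 mm above the underside of its foot; 27 mm from the block's middle plane when not squeezed
- spray: loose clear spray bottle, 56 mm across, 140 high, standing; bystander. Origin at the centre of its underside
- driver: loose screwdriver, 150 long, lying; bystander
- carton: loose cardboard carton 70 x 110 x 60 mm; bystander. Origin at the centre of its underside
Mind the look-alikes: they are no part of the job. What is shaped like the block_b but purple is not meant. Leave any pink look-alike of the block_a alone.

How it is judged:
On the way, in this order (a step that is already met when the one before it is completed fails the run):
1. the left block is squeezed by at least 8 mm between the fingers where it lies (((y of block_a in the frame of rest above 0 m and distance between block_a and slot_left below 0.05 m and distance between block_a_face_l and block_a_face_r below 0.046 m and contact force between the fingers and block_a above 0.5 N) or (y of block_b in the frame of rest above 0 m and distance between block_b and slot_left below 0.05 m and distance between block_b_face_l and block_b_face_r below 0.046 m and contact force between the fingers and block_b above 0.5 N))), for 0.2 s.
2. then the right block is squeezed by at least 8 mm between the fingers where it lies (((y of block_a in the frame of rest below 0 m and distance between block_a and slot_right below 0.05 m and distance between block_a_face_l and block_a_face_r below 0.046 m and contact force between the fingers and block_a above 0.5 N) or (y of block_b in the frame of rest below 0 m and distance between block_b and slot_right below 0.05 m and distance between block_b_face_l and block_b_face_r below 0.046 m and contact force between the fingers and block_b above 0.5 N))), for 0.2 s.
3. the soft block is lowered flat into the tray while still held (x of block_a in the frame of tray between -0.1 and 0.1 m and y of block_a in the frame of tray between -0.085 and 0.085 m and z of block_a in the frame of tray below 0.014 m and angle between block_a's own z axis and vertical below 0.17 rad and contact force between the fingers and block_a above 0.5 N), for 0.1 s.
At the end, for the whole second after the job is handed in: Soft block flat (10 degrees) on the tray floor, middle within 100 mm (tray x) and 85 mm (tray y) of the tray's, underside under 14 mm up, let go, at rest. Sound block within 30 mm of its start, still lying on the slope (20 to 40 degrees). Both over 50 mm wide again (x of block_a in the frame of tray between -0.1 and 0.1 m and y of block_a in the frame of tray between -0.085 and 0.085 m and z of block_a in the frame of tray below 0.014 m and angle between block_a's own z axis and vertical below 0.17 rad and linear speed of block_a below 0.02 m/s and contact force between the fingers and block_a below 0.1 N and distance between block_a_face_l and block_a_face_r above 0.05 m and distance between block_b_face_l and block_b_face_r above 0.05 m and distance of block_b from where it was at the start of the episode below 0.03 m and angle between block_b's own z axis and vertical between 0.35 and 0.7 rad); the robot touches nothing.
It fails at once if a block squeezed narrower than 36 mm (by 18 mm) (distance between block_a_face_l and block_a_face_r below 0.036 m or distance between block_b_face_l and block_b_face_r below 0.036 m).
It fails at once if a block pressed by the fingers with more than 45 N in all (contact force between the fingers and block_a above 45 N or contact force between the fingers and block_b above 45 N).
It fails at once if the sound block taken more than 30 mm from where it started (distance of block_b from where it was at the start of the episode above 0.03 m).
It fails at once if a bystander moved more than 30 mm (distance of any of spray, driver, carton from where it was at the start of the episode above 0.03 m).
It also fails if it takes over 72 s, if anything falls off the work surface, if the arm or the gripper's body presses on something with over 40 N, if the wrist force passes 120 N, or if a joint passes its speed limit or range.

### The arm

A 7-joint arm with a two-finger parallel gripper is mounted at the origin on the work surface. World frame = base frame: x ahead of the robot, y to its left, z up, the work surface at z = 0. Lengths are in m, angles in rad, forces in N, time in s.
With the tool pointing down it reaches from about 0.425 to 1.025 m from the base axis. Payload 9.4 kg.
Tool frame: the origin (TCP) lies on the centre line of the jaws, within the pads' length; the fingertips stand 22 mm ahead of it and the grasp point (between the pads) lies 3 mm ahead of it; z points along the fingers, y is the direction in which the jaws open and shut (so a half turn about z gives the same grasp; the last joint's range is limited). The gripper opens to 85 mm and grips with 20 to 120 N. Pads are 22 mm wide; open, the fingers measure 114 mm over their backs; the gripper's body (76 mm by 85 mm) begins 54 mm behind the grasp point. The pads swing forward as they close: fully open they stand 13 mm farther back than shut.
Start: joints at [1.218, 0.599, -0.003, 1.599, 0.002, 0.943, -0.08], TCP at [0.197, -0.698, 0.253] pointing down, gripper open.
Joint ranges: [-2.57, 2.57], [-0.35, 1.97], [-1.29, 1.29], [0.11, 2.56], [-1.05, 4.19], [0.11, 1.86], [-2.63, 2.63]. Speed limits (rad/s): [2.22, 2.22, 3.01, 3.01, 3.14, 3.14, 3.14].

### API

Orientations are given as a rotation vector (axis times angle).
In Python, from workcell import ctrl, optics, nets gives the robot as it stands. The module is installed in compiled form; this text tells all that it offers.
- The arm moves only by the tool play_rows, never from a script. Its argument "commands" is one flat list of numbers, 7 for each row, row after row: the shift along the world's x, y, z in m, then the turn, a rotation vector about the world's x, y, z in degrees, then the finger opening in m, from 0 to 0.0854. A call has 1 to 8 rows; each row shifts and turns the pose as measured when the row begins; what a row does not reach is not made up. A row lasts 1/12 s, in which the tool goes at most 41.7 mm and 7.16 degrees, less where a joint would pass 70% of its speed; a pose out of reach is approached as far as the arm can. A call with a gripper value outside its range is refused whole. The fingers move at their own pace and stop on an object; the grip force is fixed at half the most. Time passes only in rows, so rows that do not move let the fingers close. It gives the time, the measured TCP pose, the force and the opening at its end, in the units of the state.
- ctrl.get_obs(): the state, without advancing time (a new reading comes with each control period).
- optics.snapshot(name): name is "scene" or "side" or "wrist"; returns the picture (400x640x3 uint8, red, green, blue); there is no depth.
- optics.camera_params(name): a dict with "mtx" (3x3 intrinsics, pixels), "rvec" (rotation vector, rad) and "tvec" (3), from world to camera coordinates, as OpenCV has them. Camera axes: x right, y down, z forward; pixel columns grow to the right and rows downward; lengths in m; the calibration is good to about 2 mm. A picture is of the moment at which its call begins: read the wrist's pose just before it. camera_params takes no time and is no camera call; for the wrist camera it gives the pose at the moment of the call.
- ctrl.job_done(): hands the job in, once; it reports no verdict.
Trained networks look in the newest picture that a camera, given by its name, has taken for a name from the list of things; names that differ only in an ending like _2 or _b are one class to them, and where a whole thing is asked for, a point or a joint stands for the part that bears it (a point fixed in the world has none). Each returns a list of dicts, best first, with "conf" (0 to 1); they miss things now and then, are a little off and sometimes report something else, mostly with a low value. They report only what shows in the picture. A call takes as long as a camera call. They do not tell look-alikes from the thing itself.
- nets.look_for(query, camera): "location" ([x, y, z] in m, in the coordinates of the camera as it stood for that picture, good to about 4 mm: the middle of the surface that is visible of it).
The state is a dict: "time": time; "joint_positions": joint angles; "joint_vel": joint speeds; "tau": joint torques, N m; "tool_pos": TCP position; "eef_rot": TCP orientation; "contact_force": force on the tool from outside, world axes, zero at the start; "wrist_torque": the same for the moment, N m; "finger_gap": opening from 0.0 (shut) to 1.0 (fully open).
Only numpy, scipy, OpenCV 4.12 (cv2) and the standard library are available. Lean on these libraries where they do the work, as an engineer would, in place of code of your own. Each camera call takes 0.05 s, during which the arm holds its last target.

## Working session

There is one attempt and no reset: what is moved stays moved. The work goes in short steps, Python scripts to look and compute and a tool call to move; the robot and the scene stay as the last step left them, time stands still between calls to the robot, and variables do not carry over. Pictures are saved under pics/ and viewed, and the job is handed in when it is done.

Besides the shell and the picture viewer there is one more tool, called as name(argument=value, ...), one argument or row to a line, values as JSON. play_rows: Moves the arm, as the interface text tells. Its arguments: {"type":"object","properties":{"commands":{"type":"array","items":{"type":"number"}}},"required":["commands"]}

```bash
mkdir -p pics; ls; cat > h.py <<'E'
import numpy as np, cv2
from workcell import ctrl, optics, nets
def snap(cam,fn):
    im=optics.snapshot(cam); cv2.imwrite('pics/'+fn,im[:,:,::-1]); return im
def w2c(cam):
    p=optics.camera_params(cam); R,_=cv2.Rodrigues(np.array(p['rvec'],float)); return np.array(p['mtx']),R,np.array(p['tvec'],float).ravel()
def toworld(cam,l):
    K,R,t=w2c(cam); return R.T@(np.array(l)-t)
def pix(cam,P):
    K,R,t=w2c(cam); c=K@(R@np.array(P)+t); return c[:2]/c[2]
E
python3 - <<'E'
from h import *
print(ctrl.get_obs())
for c in ['scene','side']:
    snap(c,c+'0.png'); 
    for q in ['block_a','rest','tray','spray','driver','carton']:
        for d in nets.look_for(q,c):
            w=toworld(c,d['location']); print(c,q,round(d['conf'],2),w.round(3),pix(c,w).round())
E
```

```text
pics
{'time': 0.0, 'joint_positions': array([ 1.2182669 ,  0.60014332, -0.00254047,  1.60012504,  0.00178712,
        0.94288496, -0.07979988]), 'joint_vel': array([-0.00143539, -0.00068901,  0.00014929,  0.00093864, -0.00107851,
       -0.00200237,  0.00024148]), 'tau': array([-1.31810917e-03, -7.76448154e+01,  1.56439114e+00, -2.58009964e+01,
        1.23293675e-02,  8.99960141e-03, -1.28304433e-05]), 'tool_pos': array([ 0.19732159, -0.6971828 ,  0.25240554]), 'eef_rot': array([-3.11024706e+00, -4.31766557e-01,  5.43643647e-04]), 'contact_force': array([ 0.41561658,  0.75894322, -0.0983151 ]), 'wrist_torque': array([0.03177256, 0.01731003, 0.05040169]), 'finger_gap': 0.9997384792227296}
scene block_a 0.85 [ 0.686 -0.179  0.121] [265. 196.]
scene block_a 0.82 [ 0.859 -0.101  0.042] [310. 260.]
scene block_a 0.74 [ 0.706 -0.024  0.121] [325. 191.]
scene block_a 0.61 [ 0.438 -0.135  0.04 ] [269. 161.]
scene block_a 0.58 [ 0.505 -0.015  0.022] [311. 172.]
scene rest 0.57 [ 0.705 -0.11   0.066] [294. 211.]
scene tray 0.92 [0.497 0.261 0.004] [392. 160.]
scene spray 0.65 [0.773 0.216 0.079] [418. 203.]
scene carton 0.77 [ 0.473 -0.381  0.059] [189. 176.]
scene carton 0.5 [ 0.691 -0.16   0.122] [272. 196.]
side block_a 0.72 [ 0.631 -0.198  0.107] [315. 222.]
side block_a 0.69 [ 0.649 -0.041  0.101] [312. 189.]
side block_a 0.61 [ 0.435 -0.146  0.043] [241. 237.]
side rest 0.78 [ 0.664 -0.226  0.072] [330. 237.]
side tray 0.73 [0.496 0.261 0.005] [254. 166.]
side spray 0.55 [0.761 0.206 0.081] [333. 147.]
side spray 0.52 [ 0.644 -0.042  0.095] [311. 191.]
side spray 0.42 [ 0.665 -0.232  0.066] [330. 241.]
side driver 0.75 [ 0.483 -0.026  0.015] [256. 215.]
side carton 0.6 [ 0.45  -0.404  0.061] [252. 303.]
```

View pics/scene0.png

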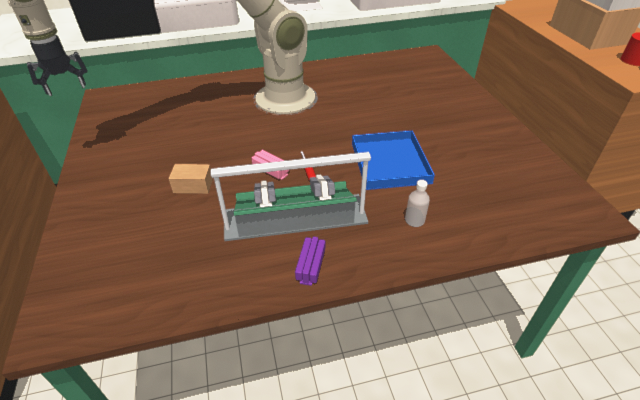

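View pics/side0.png

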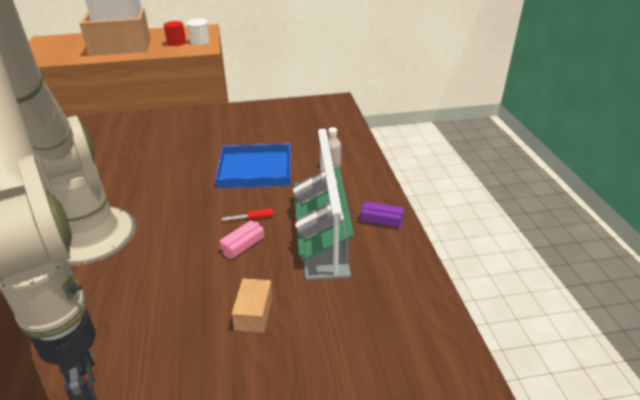

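The scene view shows the grey/white blocks on the rest at (265,195) for the right one and (322,187) for the left. The pink (270,164) and purple (310,260) look-alikes lie on the bench and are not meant. The driver is at (310,172) and the tray at (392,160). Next I'll enlarge the picture to fit the rest's pose.

```bash
python3 - <<'E'
import cv2
a=cv2.imread('pics/scene0.png')[140:250,200:390]
cv2.imwrite('pics/s0z.png',cv2.resize(a,None,fx=4,fy=4,interpolation=cv2.INTER_CUBIC))
a=cv2.imread('pics/side0.png')[120:290,205:405]
cv2.imwrite('pics/d0z.png',cv2.resize(a,None,fx=3.5,fy=3.5,interpolation=cv2.INTER_CUBIC))
E
```

```text
(no output)
```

View pics/s0z.png

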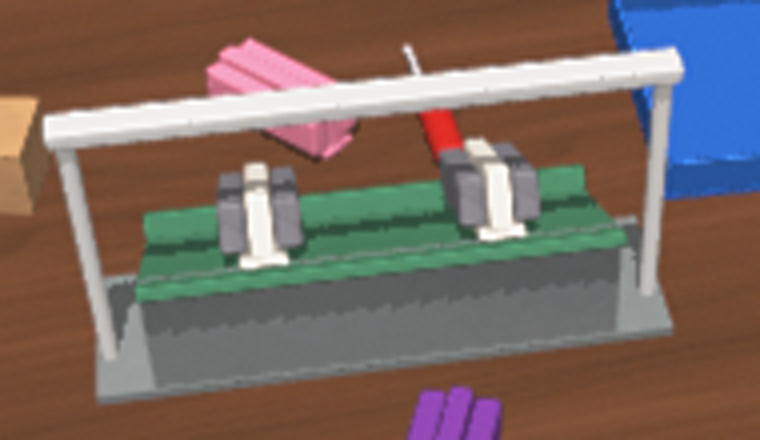

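View pics/d0z.png

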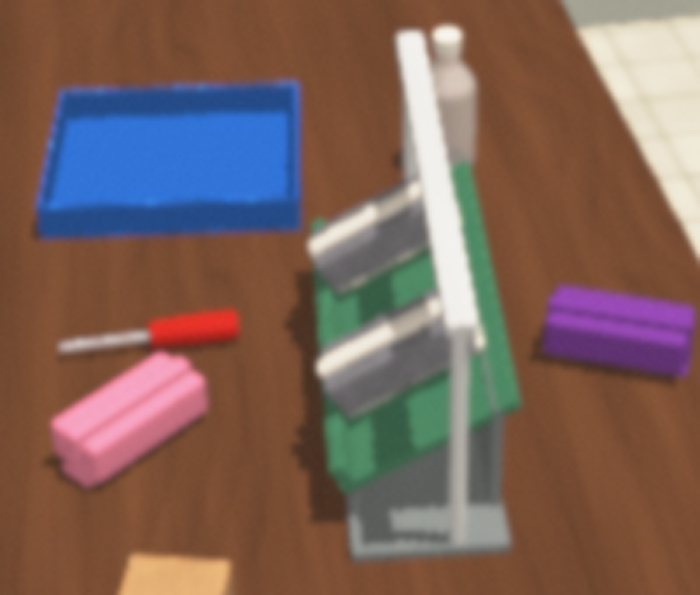

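```bash
cat > fit.py <<'E'
from h import *
from scipy.optimize import least_squares
S=[((65,-160,112.5),(140,281)),((65,160,112.5),(628,236)),((60,-200,0),(97,400)),((60,200,0),(672,330)),((31,-200,201),(47,148)),((31,200,201),(683,78))]
D=[((65,-160,112.5),(520,408)),((9,-200,201),(447,332)),((31,-200,201),(475,322)),((-60,-200,0),(355,558)),((60,-200,0),(510,548))]
obs=[('scene',np.array(a)/1e3,(200+u/4,140+v/4)) for a,(u,v) in S]+[('side',np.array(a)/1e3,(205+u/3.5,120+v/3.5)) for a,(u,v) in D]
C={c:w2c(c) for c in('scene','side')}
def pr(c,P):
    K,R,t=C[c]; q=K@(R@P+t); return q[:2]/q[2]
def rw(p,a):
    c,s=np.cos(p[2]),np.sin(p[2]); return np.array([p[0]+c*a[0]-s*a[1],p[1]+s*a[0]+c*a[1],a[2]])
f=lambda p:np.concatenate([pr(c,rw(p,a))-uv for c,a,uv in obs])
if __name__=='__main__':
    r=least_squares(f,[.69,-.1,0],loss='soft_l1'); print(r.x,np.degrees(r.x[2])); print(f(r.x).reshape(-1,2).round(1))
    for n,y in(('L',.075),('R',-.075)): print(n,rw(r.x,(0,y,.075)))
E
python3 fit.py
```

```text
[ 0.66228007 -0.09965236 -0.08352572] -4.785671433835128
[[-1.1  1.3]
 [-0.1 -2.5]
 [ 0.7  1.2]
 [ 0.3  0.3]
 [ 0.4  1.4]
 [ 0.2  0.8]
 [-1.5 -3.9]
 [-0.8  1.6]
 [ 0.6  3.9]
 [-1.9  0. ]
 [ 0.3 -0.4]]
L [ 0.66853722 -0.02491382  0.075     ]
R [ 0.65602293 -0.17439089  0.075     ]
```

```bash
cat > plan.py <<'E'
from h import *
from scipy.spatial.transform import Rotation as Ro
rest=np.array([0.662,-0.0997,-0.0835])
def Rt(yaw=rest[2],tilt=30):
    t=np.radians(tilt); z=np.array([np.sin(t),0,-np.cos(t)]); y=np.array([0,-1.,0]); x=np.cross(y,z)
    return Ro.from_euler('z',yaw)*Ro.from_matrix(np.c_[x,y,z])
def slope(s,y,h):
    c,sn=np.cos(np.radians(30)),.5
    a=np.array([s*c-h*sn,y,.075+s*sn+h*c]); q=Ro.from_euler('z',rest[2]).apply(a); return q+[rest[0],rest[1],0]
def to(P,R,o=None):
    o=o or ctrl.get_obs(); d=np.array(P)-o['tool_pos']; rv=np.degrees((R*Ro.from_rotvec(o['eef_rot']).inv()).as_rotvec())
    print('pos',o['tool_pos'].round(4),'d',d.round(4),'rot',rv.round(2),np.linalg.norm(rv).round(1),'q',o['joint_positions'].round(2),'F',o['contact_force'].round(1),'gap',round(o['finger_gap'],4),'t',round(o['time'],2))
E
python3 - <<'E'
from plan import *
print(slope(0,.075,.2)); to(slope(0,.075,.2),Rt())
K,R,t=w2c('wrist'); o=ctrl.get_obs(); T=Ro.from_rotvec(o['eef_rot'])
print('cam in tool',T.inv().apply(-R.T@t-o['tool_pos']),'axis',T.inv().apply(R[2]),'right',T.inv().apply(R[0]),K)
E
```

```text
[ 0.56860364 -0.01662101  0.24820508]
pos [ 0.1974 -0.6976  0.2533] d [ 0.3712  0.681  -0.0051] rot [  2.9  -30.02 -20.11] 36.3 q [ 1.22  0.6  -0.    1.6   0.    0.94 -0.08] F [-0.6  0.2 -0.5] gap 1.0018 t 0.7
cam in tool [ 0.07691718  0.00071217 -0.12079992] axis [-2.98810932e-01 -6.76732224e-05  9.54312329e-01] right [1.54359634e-04 9.99999981e-01 1.19245622e-04] [[322.521733     0.         312.08265084]
 [  0.         322.521733   195.61909589]
 [  0.           0.           1.        ]]
```

play_rows(
  commands=[0.016, 0.03, 0.012, 0, 0, 7, 0.085, 0.016, 0.03, 0.012, 0, 0, 7, 0.085, 0.016, 0.03, 0.012, 0, 0, 7, 0.085, 0.016, 0.03, 0.012, 0, 0, 7, 0.085, 0.016, 0.03, 0.01, 0, 0, 7, 0.085, 0.016, 0.03, 0.01, 0, 0, 7, 0.085, 0.016, 0.03, 0.01, 0, 0, 7, 0.085, 0.016, 0.03, 0.01, 0, 0, 7, 0.085],
)

```text
time: 1.37
tool_pos: [0.3219, -0.4529, 0.341]
eef_rot: [2.529, 1.86, -0.011]
contact_force: [0.5, 0.0, 0.1]
finger_gap: 0.995
```

play_rows(
  commands=[0.016, 0.03, 0, 0, 0, 7, 0.085, 0.016, 0.03, 0, 0, 0, 7, 0.085, 0.016, 0.03, 0, 0, 0, 7, 0.085, 0.016, 0.03, 0, 0, 0, 7, 0.085, 0.016, 0.03, 0, 0, 0, 7, 0.085, 0.016, 0.03, 0, 0, 0, 7, 0.085, 0.016, 0.03, 0, 0, 0, 7, 0.085, 0.016, 0.03, 0, 0, 0, 7, 0.085],
)

```text
time: 2.03
tool_pos: [0.4544, -0.2011, 0.3471]
eef_rot: [1.322, 2.831, -0.008]
contact_force: [0.3, -0.7, -0.3]
finger_gap: 0.993
```

```bash
sed -i 's/y=np.array(\[0,-1.,0\])/y=np.array([0,1.,0])/' plan.py; python3 - <<'E'
from plan import *
to(slope(0,.075,.2),Rt())
E
```

```text
pos [ 0.4544 -0.2011  0.3471] d [ 0.1142  0.1844 -0.0989] rot [-13.83 -26.34  44.23] 53.3 q [ 0.81  0.26 -0.64  1.98  0.2   0.95  0.77] F [ 0.3 -0.7 -0.3] gap 0.9926 t 2.03
```

play_rows(
  commands=[0.013, 0.023, -0.008, -1.73, -3.3, 5.53, 0.085, 0.013, 0.023, -0.008, -1.73, -3.3, 5.53, 0.085, 0.013, 0.023, -0.008, -1.73, -3.3, 5.53, 0.085, 0.013, 0.023, -0.008, -1.73, -3.3, 5.53, 0.085, 0.013, 0.023, -0.008, -1.73, -3.3, 5.53, 0.085, 0.013, 0.023, -0.008, -1.73, -3.3, 5.53, 0.085, 0.013, 0.023, -0.008, -1.73, -3.3, 5.53, 0.085, 0.013, 0.023, -0.008, -1.73, -3.3, 5.53, 0.085],
)

```text
time: 2.7
tool_pos: [0.5605, -0.0167, 0.2904]
eef_rot: [0.121, 2.618, -0.021]
contact_force: [0.2, -0.4, -0.4]
finger_gap: 1.0
```

```bash
python3 - <<'E'
from plan import *
to(slope(0,.075,.2),Rt())
snap('wrist','w1.png')
for q in ['block_a','rest']:
  for d in nets.look_for(q,'wrist'):
    w=toworld('wrist',d['location']); print(q,round(d['conf'],2),w.round(3),pix('wrist',w).round())
for s,y,h in [(0,.075,.047),(0,-.075,.047)]: print(pix('wrist',slope(s,y,h)))
E
```

```text
pos [ 0.5605 -0.0167  0.2904] d [ 0.0081  0.0001 -0.0422] rot [-0.48 -0.14  0.37] 0.6 q [ 0.27  0.26 -0.48  2.27  1.08  0.27  0.31] F [ 0.2 -0.4 -0.4] gap 0.9996 t 2.7
block_a 0.93 [ 0.629 -0.164  0.11 ] [168. 155.]
block_a 0.77 [ 0.848 -0.103  0.039] [273. 228.]
rest 0.68 [ 0.66  -0.089  0.08 ] [256. 155.]
[314.07974301 161.02520682]
[162.3995522  162.93387972]
```

View pics/w1.png

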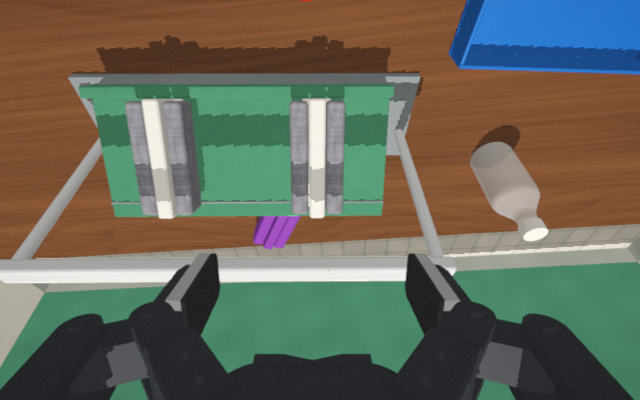

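The wrist view shows the left block at (317,158) and the right one at (162,158), with their lower ends at the ledge, row ≈98, and the bar at row ≈270. Next I'll locate the ends of the white webs with an enlarged crop.

```bash
python3 - <<'E'
import cv2
a=cv2.imread('pics/w1.png')[80:230,90:400]
cv2.imwrite('pics/w1z.png',cv2.resize(a,None,fx=2.58,fy=2.58,interpolation=cv2.INTER_CUBIC))
E
```

```text
(no output)
```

View pics/w1z.png

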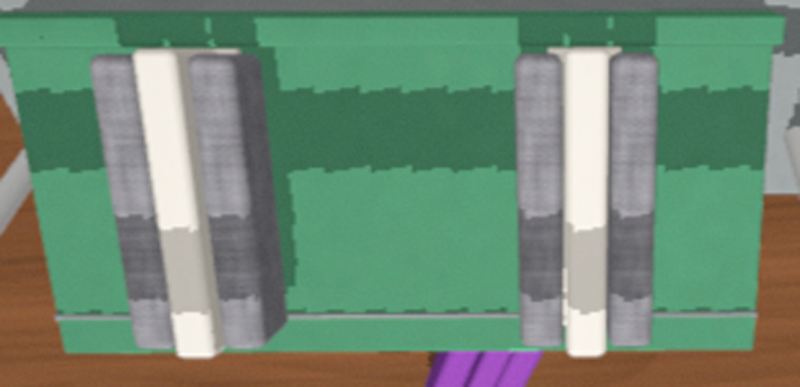

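```bash
python3 - <<'E'
from plan import *
K,R,t=w2c('wrist'); C=-R.T@t
n=Ro.from_euler('z',rest[2]).apply([-.5,0,.866]); P0=slope(0,0,.047)
def hit(u,v):
    u,v=90+u/2.58,80+v/2.58
    d=R.T@np.linalg.inv(K)@[u,v,1]; w=C+d*((P0-C)@n)/(d@n)
    q=Ro.from_euler('z',-rest[2]).apply(w-[rest[0],rest[1],0]); s=q[0]*.866+(q[2]-.075)*.5
    return w.round(4),('s',round(s,4),'y',round(q[1],4))
for p in [(586,354),(587,50),(197,354),(158,52)]: print(hit(*p))
P0=slope(0,0,0)
for p in [(0,45),(65,352),(770,45),(755,350)]: print(hit(*p))
E
```

```text
(array([ 0.6962, -0.0248,  0.1453]), ('s', np.float64(0.0592), 'y', np.float64(0.0775)))
(array([ 0.5949, -0.015 ,  0.0866]), ('s', np.float64(-0.0583), 'y', np.float64(0.0788)))
(array([ 0.6814, -0.181 ,  0.1443]), ('s', np.float64(0.0572), 'y', np.float64(-0.0794)))
(array([ 0.5808, -0.1698,  0.0859]), ('s', np.float64(-0.0596), 'y', np.float64(-0.0766)))
(array([ 0.5939, -0.2589,  0.0435]), ('s', np.float64(-0.0631), 'y', np.float64(-0.1643)))
(array([ 0.7114, -0.2677,  0.1115]), ('s', np.float64(0.073), 'y', np.float64(-0.1633)))
(array([0.6241, 0.0597, 0.0455]), ('s', np.float64(-0.059), 'y', np.float64(0.1557)))
(array([0.7407, 0.0506, 0.1131]), ('s', np.float64(0.0761), 'y', np.float64(0.1564)))
```

```bash
python3 - <<'E'
from plan import *
to(slope(-.003,.078,.1),Rt())
E
```

```text
pos [ 0.5605 -0.0177  0.2906] d [ 0.0556  0.0002 -0.1305] rot [-0.41 -0.3   0.64] 0.8 q [ 0.27  0.26 -0.48  2.26  1.07  0.28  0.31] F [-1.  -0.6  0.3] gap 0.9949 t 2.85
```

play_rows(
  commands=[0.009, 0, -0.021, -0.07, -0.05, 0.1, 0.085, 0.009, 0, -0.021, -0.07, -0.05, 0.1, 0.085, 0.009, 0, -0.021, -0.07, -0.05, 0.1, 0.085, 0.009, 0, -0.021, -0.07, -0.05, 0.1, 0.085, 0.009, 0, -0.021, -0.07, -0.05, 0.1, 0.085, 0.009, 0, -0.021, 0, 0, 0.1, 0.085, 0.002, 0, -0.005, 0, 0, 0, 0.085],
)

```text
time: 3.43
tool_pos: [0.6192, -0.0314, 0.1693]
eef_rot: [0.165, 2.603, -0.041]
contact_force: [-0.4, -0.7, -0.1]
finger_gap: 0.996
```

```bash
python3 - <<'E'
from plan import *
to(slope(-.003,.078,.035),Rt())
snap('wrist','w2.png')
snap('side','d2.png')
import cv2
a=cv2.imread('pics/d2.png')[100:290,205:405]
cv2.imwrite('pics/d2z.png',cv2.resize(a,None,fx=3,fy=3,interpolation=cv2.INTER_CUBIC))
E
```

```text
pos [ 0.6192 -0.0314  0.1693] d [ 0.0293  0.0111 -0.0655] rot [-0.12  0.61  2.42] 2.5 q [ 0.25  0.54 -0.48  2.27  2.    0.39 -0.6 ] F [-0.4 -0.7 -0.1] gap 0.9957 t 3.43
```

View pics/w2.png

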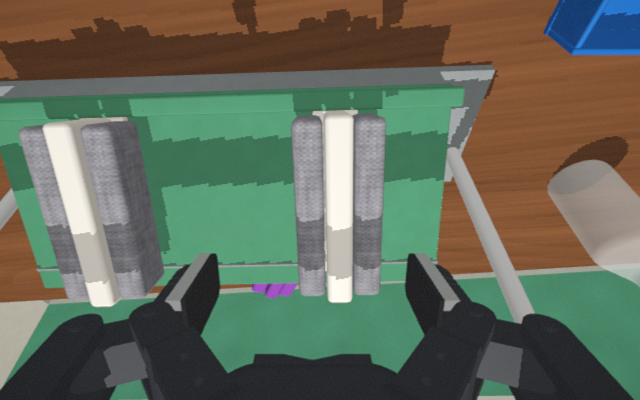

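View pics/d2z.png

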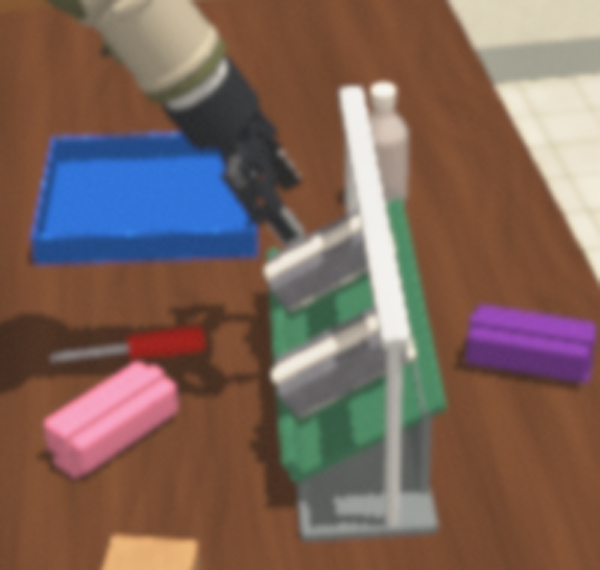

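play_rows(
  commands=[0, 0.005, 0, 0, 0.2, 0.9, 0.085, 0, 0.005, 0, 0, 0.2, 0.9, 0.085, 0, 0.002, 0, 0, 0.1, 0.7, 0.085, 0, 0, 0, 0, 0, 0, 0.085],
)

```text
time: 3.87
tool_pos: [0.6181, -0.0208, 0.1754]
eef_rot: [0.109, 2.612, -0.028]
contact_force: [0.4, 0.2, 0.6]
finger_gap: 0.999
```

```bash
python3 - <<'E'
from plan import *
to(slope(-.003,.078,.035),Rt())
im=snap('wrist','w3.png')
K,R,t=w2c('wrist');print([pix('wrist',slope(s,.078,.047)).round() for s in(-.06,.06)])
E
```

```text
pos [ 0.6181 -0.0208  0.1754] d [ 0.0304  0.0005 -0.0716] rot [-0.03  0.24 -0.04] 0.2 q [ 0.22  0.53 -0.45  2.27  1.99  0.35 -0.55] F [0.4 0.2 0.6] gap 0.9988 t 3.87
[array([318., 111.]), array([317., 296.])]
```

View pics/w3.png

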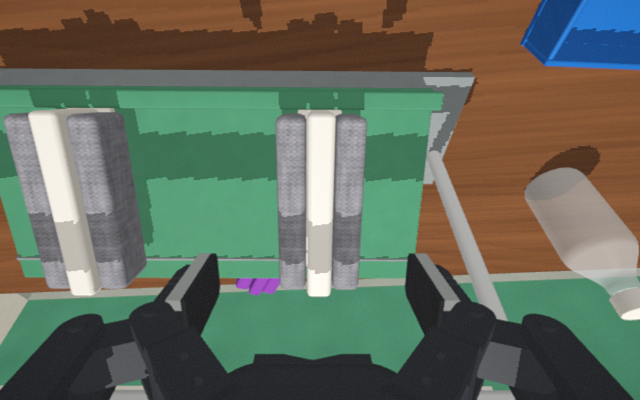

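play_rows(
  commands=[0.005, 0.001, -0.008, 0, 0.1, 0, 0.085, 0.004, 0.001, -0.008, 0, 0, 0, 0.085, 0.004, 0, -0.008, 0, 0, 0, 0.085, 0.004, 0, -0.008, 0, 0, 0, 0.085, 0.003, 0, -0.008, 0, 0, 0, 0.085],
)

```text
time: 4.33
tool_pos: [0.6408, -0.0174, 0.1357]
eef_rot: [0.107, 2.607, -0.03]
contact_force: [-0.5, -0.2, -0.9]
finger_gap: 0.996
```

```bash
python3 - <<'E'
from plan import *
to(slope(-.003,.078,.035),Rt())
E
```

```text
pos [ 0.6408 -0.0174  0.1357] d [ 0.0077 -0.0029 -0.0319] rot [ 0.06  0.5  -0.09] 0.5 q [ 0.25  0.63 -0.51  2.25  2.09  0.44 -0.63] F [-0.5 -0.2 -0.9] gap 0.9956 t 4.33
```

play_rows(
  commands=[0, -0.001, -0.007, 0, 0.2, 0, 0.085, 0.001, -0.001, -0.007, 0, 0.1, 0, 0.085, 0.001, -0.001, -0.007, 0, 0.1, 0, 0.085, 0.002, 0, -0.006, 0, 0, 0, 0.085],
)

```text
time: 4.67
tool_pos: [0.6447, -0.0209, 0.1027]
eef_rot: [0.108, 2.619, -0.029]
contact_force: [-0.2, 0.1, 0.0]
finger_gap: 0.993
```

```bash
python3 - <<'E'
from plan import *
to(slope(-.003,.078,.035),Rt())
snap('wrist','w4.png')
E
```

```text
pos [ 0.6447 -0.0209  0.1027] d [0.0038 0.0006 0.0011] rot [-0.02 -0.16 -0.05] 0.2 q [ 0.27  0.7  -0.53  2.24  2.15  0.49 -0.67] F [-0.2  0.1  0. ] gap 0.9931 t 4.67
```

View pics/w4.png

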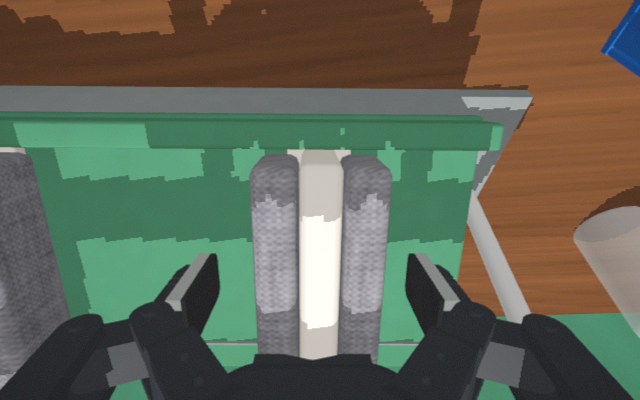

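play_rows(
  commands=[0.001, 0.003, 0, 0, 0, 0, 0.075, 0, 0, 0, 0, 0, 0, 0.062, 0, 0, 0, 0, 0, 0, 0.062, 0, 0, 0, 0, 0, 0, 0.062],
)

```text
time: 5.05
tool_pos: [0.6458, -0.0177, 0.1009]
eef_rot: [0.109, 2.621, -0.028]
contact_force: [-0.4, -0.2, 0.6]
finger_gap: 0.726
```

```bash
python3 - <<'E'
from plan import *
to(slope(-.003,.081,.035),Rt())
snap('wrist','w5.png')
E
```

```text
pos [ 0.6458 -0.0177  0.1009] d [0.003  0.0004 0.0029] rot [-0.06 -0.28 -0.02] 0.3 q [ 0.26  0.7  -0.53  2.24  2.14  0.49 -0.67] F [-0.4 -0.2  0.6] gap 0.7258 t 5.05
```

View pics/w5.png

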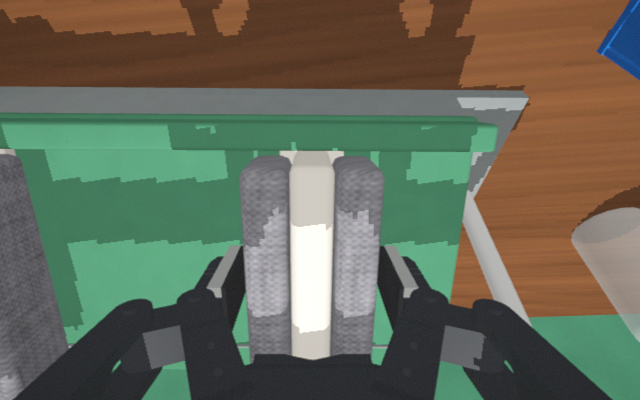

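play_rows(
  commands=[0.0, 0, 0.001, 0, 0, 0, 0.052, 0, 0, 0, 0, 0, 0, 0.05, 0, 0, 0, 0, 0, 0, 0.05],
)

```text
time: 5.35
tool_pos: [0.6457, -0.0177, 0.1031]
eef_rot: [0.109, 2.62, -0.029]
contact_force: [-0.3, 0.1, -0.5]
finger_gap: 0.584
```

```bash
cat > st.py <<'E'
from plan import *
o=ctrl.get_obs(); print({k:(np.round(v,4)) for k,v in o.items()}, o['finger_gap']*85.4)
E
python3 st.py
```

```text
{'time': np.float64(5.35), 'joint_positions': array([ 0.2623,  0.6997, -0.531 ,  2.2398,  2.1391,  0.4891, -0.6649]), 'joint_vel': array([-0.0003, -0.0082,  0.0034,  0.0016, -0.0048, -0.0028,  0.0029]), 'tau': array([-4.55000e-02, -6.67091e+01, -7.00080e+00, -1.04258e+01,
        8.64200e-01,  1.43120e+00,  3.10000e-03]), 'tool_pos': array([ 0.6457, -0.0177,  0.1031]), 'eef_rot': array([ 0.1087,  2.6198, -0.0288]), 'contact_force': array([-0.3363,  0.0813, -0.532 ]), 'wrist_torque': array([ 0.0359,  0.5865, -0.0702]), 'finger_gap': np.float64(0.5842)} 49.892120689848426
```

play_rows(
  commands=[0.0, 0, 0, 0, 0, 0, 0.046],
)

```text
time: 5.43
tool_pos: [0.6456, -0.0176, 0.1034]
eef_rot: [0.109, 2.62, -0.029]
contact_force: [-0.9, 0.2, 0.6]
finger_gap: 0.537
```

play_rows(
  commands=[0.0, 0, 0, 0, 0, 0, 0.043],
)

```text
time: 5.52
tool_pos: [0.6454, -0.0175, 0.1037]
eef_rot: [0.108, 2.619, -0.029]
contact_force: [-0.9, 0.0, 0.1]
finger_gap: 0.505
```

play_rows(
  commands=[0.0, 0, 0, 0, 0, 0, 0.042],
)

```text
time: 5.6
tool_pos: [0.6453, -0.0176, 0.1038]
eef_rot: [0.108, 2.619, -0.029]
contact_force: [-0.2, 0.9, 0.4]
finger_gap: 0.489
```

play_rows(
  commands=[0.0, 0, 0, 0, 0, 0, 0.042, 0.0, 0, 0, 0, 0, 0, 0.042, 0.0, 0, 0, 0, 0, 0, 0.042],
)

```text
time: 5.85
tool_pos: [0.6454, -0.0177, 0.1038]
eef_rot: [0.108, 2.619, -0.029]
contact_force: [-2.8, -0.0, 1.5]
finger_gap: 0.489
```

```bash
python3 st.py; python3 - <<'E'
from plan import *
snap('wrist','w6.png')
E
python3 st.py
```

```text
{'time': np.float64(5.85), 'joint_positions': array([ 0.2624,  0.6984, -0.5314,  2.2406,  2.1388,  0.4889, -0.6648]), 'joint_vel': array([-0.0011, -0.0005, -0.0011,  0.0003, -0.0004, -0.0002,  0.001 ]), 'tau': array([-6.00000e-04, -6.55307e+01, -6.70200e+00, -1.06910e+01,
        8.81200e-01,  1.41010e+00,  1.50000e-02]), 'tool_pos': array([ 0.6454, -0.0177,  0.1038]), 'eef_rot': array([ 0.1085,  2.6193, -0.0288]), 'contact_force': array([-2.7519, -0.0415,  1.4553]), 'wrist_torque': array([-0.0024,  0.5871, -0.0018]), 'finger_gap': np.float64(0.4894)} 41.79200646757365
{'time': np.float64(5.9), 'joint_positions': array([ 0.2624,  0.6984, -0.5314,  2.2406,  2.1388,  0.489 , -0.6648]), 'joint_vel': array([ 0.0006,  0.001 , -0.0002, -0.0007,  0.0001, -0.0002,  0.0009]), 'tau': array([-4.80000e-03, -6.55551e+01, -6.72390e+00, -1.06857e+01,
        8.84600e-01,  1.40770e+00,  1.57000e-02]), 'tool_pos': array([ 0.6454, -0.0176,  0.1038]), 'eef_rot': array([ 0.1084,  2.6193, -0.0289]), 'contact_force': array([-0.9264,  0.8221,  1.5011]), 'wrist_torque': array([ 0.0891,  0.5733, -0.0041]), 'finger_gap': np.float64(0.4905)} 41.892820999991784
```

View pics/w6.png

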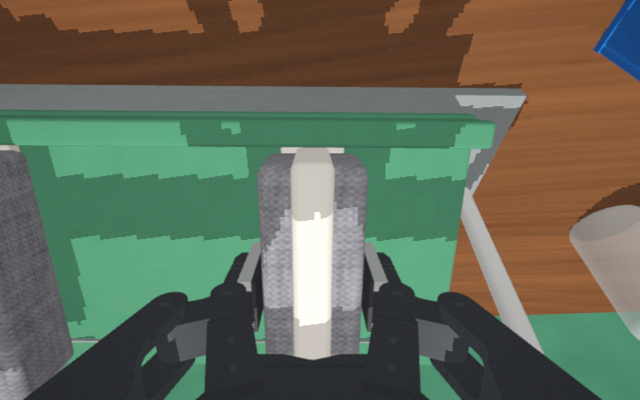

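play_rows(
  commands=[-0.0017, 0, -0.001, 0, 0, 0, 0.042],
)

```text
time: 5.98
tool_pos: [0.6443, -0.0176, 0.1032]
eef_rot: [0.108, 2.618, -0.029]
contact_force: [3.6, 0.3, 3.2]
finger_gap: 0.492
```

play_rows(
  commands=[-0.0017, 0, -0.001, 0, 0, 0, 0.042],
)

```text
time: 6.07
tool_pos: [0.644, -0.0177, 0.103]
eef_rot: [0.108, 2.615, -0.03]
contact_force: [5.2, 0.1, 4.1]
finger_gap: 0.489
```

play_rows(
  commands=[-0.0017, 0, -0.001, 0, 0, 0, 0.042],
)

```text
time: 6.15
tool_pos: [0.6438, -0.0178, 0.1029]
eef_rot: [0.109, 2.612, -0.031]
contact_force: [5.1, 0.2, 4.3]
finger_gap: 0.489
```

play_rows(
  commands=[-0.0017, 0, -0.001, 0, 0, 0, 0.042],
)

```text
time: 6.23
tool_pos: [0.6434, -0.0178, 0.1026]
eef_rot: [0.109, 2.609, -0.031]
contact_force: [5.0, -0.0, 3.6]
finger_gap: 0.493
```

play_rows(
  commands=[-0.0035, 0, -0.002, 0, 0, 0, 0.042],
)

```text
time: 6.32
tool_pos: [0.6413, -0.0178, 0.1015]
eef_rot: [0.109, 2.606, -0.031]
contact_force: [4.6, -0.3, 3.7]
finger_gap: 0.49
```

play_rows(
  commands=[-0.0035, 0, -0.002, 0, 0, 0, 0.042],
)

```text
time: 6.4
tool_pos: [0.6387, -0.0177, 0.1]
eef_rot: [0.109, 2.603, -0.032]
contact_force: [4.6, -0.7, 4.1]
finger_gap: 0.489
```

Slipping at about 6 N points to the left block being soft. I'll run the same test on the right one for comparison.

play_rows(
  commands=[0, 0, 0, 0, 0, 0, 0.07, 0, 0, 0, 0, 0, 0, 0.085, 0, 0, 0, 0, 0, 0, 0.085, -0.005, 0, 0.009, 0, 0.5, 0, 0.085, -0.005, 0, 0.009, 0, 0.5, 0, 0.085, -0.005, 0, 0.009, 0, 0, 0, 0.085, -0.005, 0, 0.009, 0, 0, 0, 0.085, -0.005, 0, 0.009, 0, 0, 0, 0.085],
)

```text
time: 7.07
tool_pos: [0.6044, -0.0179, 0.1396]
eef_rot: [0.111, 2.64, -0.029]
contact_force: [-0.9, 0.5, 0.2]
finger_gap: 0.996
```

play_rows(
  commands=[-0.005, 0, 0.009, 0, 0, 0, 0.085, -0.005, 0, 0.009, 0, 0, 0, 0.085],
)

```text
time: 7.23
tool_pos: [0.5926, -0.0179, 0.159]
eef_rot: [0.111, 2.641, -0.028]
contact_force: [0.2, -0.4, 0.1]
finger_gap: 0.998
```

```bash
python3 - <<'E'
from plan import *
to(slope(-.003,-.078,.11),Rt())
snap('wrist','w7.png')
E
```

```text
pos [ 0.5926 -0.0179  0.159 ] d [ 0.0055 -0.1547  0.0098] rot [-0.11 -1.42  0.01] 1.4 q [ 0.24  0.54 -0.49  2.31  2.02  0.39 -0.6 ] F [ 0.2 -0.4  0.1] gap 0.9981 t 7.23
```

View pics/w7.png

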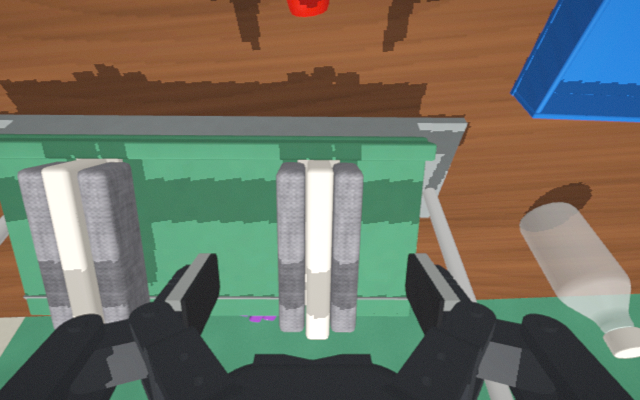

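The left block lies in place at (318,245) and is back to full width. On to the right one.

play_rows(
  commands=[0.001, -0.019, 0.002, 0, -0.2, 0, 0.085, 0.001, -0.019, 0.002, 0, -0.2, 0, 0.085, 0.001, -0.019, 0.002, 0, -0.2, 0, 0.085, 0.001, -0.019, 0.002, 0, -0.2, 0, 0.085, 0.001, -0.019, 0.001, 0, -0.2, 0, 0.085, 0, -0.019, 0.001, 0, -0.2, 0, 0.085, 0, -0.019, 0, 0, -0.2, 0, 0.085, 0, -0.019, 0, 0, 0, 0, 0.085],
)

```text
time: 7.95
tool_pos: [0.5951, -0.1691, 0.1752]
eef_rot: [0.093, 2.611, -0.023]
contact_force: [-0.3, 0.4, -0.2]
finger_gap: 0.995
```

```bash
python3 - <<'E'
from plan import *
to(slope(-.003,-.078,.11),Rt())
snap('wrist','w8.png')
E
```

```text
pos [ 0.5951 -0.1691  0.1752] d [ 0.003  -0.0035 -0.0064] rot [-0.06  0.34 -0.72] 0.8 q [ 0.57  0.53 -0.48  2.26  2.26  0.21 -0.51] F [-0.3  0.4 -0.2] gap 0.9951 t 7.95
```

View pics/w8.png

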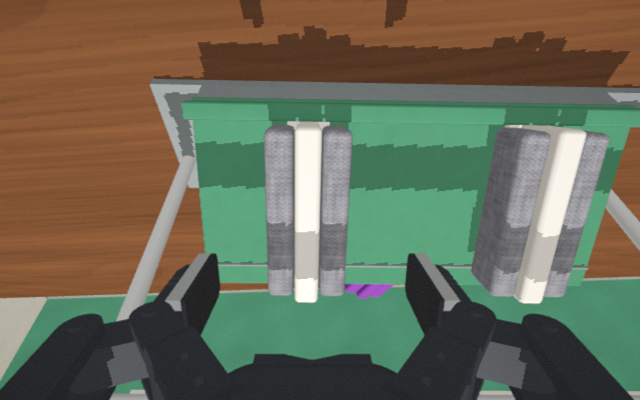

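play_rows(
  commands=[0.004, -0.003, -0.007, 0, 0, -0.5, 0.085, 0.004, -0.001, -0.008, 0, 0, -0.2, 0.085, 0.004, -0.001, -0.008, 0, 0, 0, 0.085, 0.003, 0, -0.008, 0, 0, 0, 0.085, 0.003, 0, -0.008, 0, 0, 0, 0.085],
)

```text
time: 8.42
tool_pos: [0.614, -0.1799, 0.1343]
eef_rot: [0.119, 2.607, -0.036]
contact_force: [-0.2, 0.4, 0.4]
finger_gap: 0.993
```

```bash
python3 - <<'E'
from plan import *
to(slope(-.003,-.0775,.036),Rt())
E
```

```text
pos [ 0.614  -0.1799  0.1343] d [ 0.021   0.0047 -0.0296] rot [0.17 0.46 0.48] 0.7 q [ 0.6   0.64 -0.53  2.24  2.3   0.31 -0.54] F [-0.2  0.4  0.4] gap 0.9934 t 8.42
```

play_rows(
  commands=[0.005, 0.003, -0.007, 0, 0.2, 0.3, 0.085, 0.005, 0.001, -0.007, 0, 0.2, 0.1, 0.085, 0.005, 0, -0.007, 0, 0.1, 0, 0.085, 0.005, 0, -0.007, 0, 0, 0, 0.085],
)

```text
time: 8.75
tool_pos: [0.6357, -0.1724, 0.1011]
eef_rot: [0.105, 2.621, -0.028]
contact_force: [-0.3, -0.4, -0.3]
finger_gap: 0.993
```

```bash
python3 - <<'E'
from plan import *
to(slope(-.003,-.0775,.036),Rt())
snap('wrist','w9.png')
E
```

```text
pos [ 0.6357 -0.1724  0.1011] d [-0.0007 -0.0029  0.0036] rot [-0.   -0.25 -0.17] 0.3 q [ 0.57  0.71 -0.53  2.2   2.31  0.35 -0.54] F [-0.3 -0.4 -0.3] gap 0.9928 t 8.75
```

View pics/w9.png

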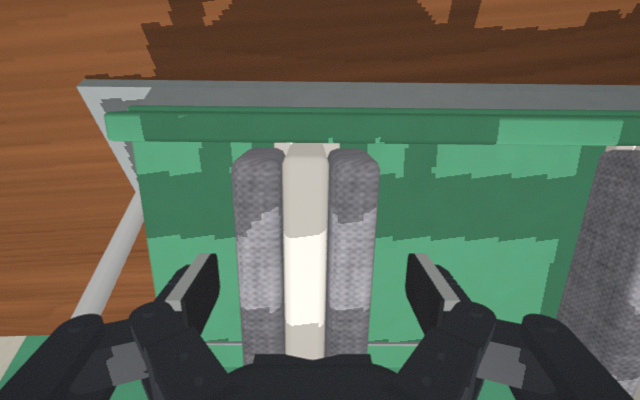

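play_rows(
  commands=[-0.001, -0.0025, 0.003, 0, 0, -0.1, 0.075, 0, 0, 0.001, 0, 0, 0, 0.062, 0, 0, 0, 0, 0, 0, 0.052, 0, 0, 0, 0, 0, 0, 0.05, 0, 0, 0, 0, 0, 0, 0.05],
)

```text
time: 9.22
tool_pos: [0.6351, -0.1748, 0.1038]
eef_rot: [0.108, 2.622, -0.028]
contact_force: [0.0, -0.2, -0.9]
finger_gap: 0.587
```

play_rows(
  commands=[0.0, 0, 0, 0, 0, 0, 0.046],
)

```text
time: 9.3
tool_pos: [0.6349, -0.1749, 0.1042]
eef_rot: [0.108, 2.622, -0.029]
contact_force: [-0.6, 0.6, -1.6]
finger_gap: 0.538
```

play_rows(
  commands=[0.0, 0, 0, 0, 0, 0, 0.043],
)

```text
time: 9.38
tool_pos: [0.6348, -0.175, 0.1044]
eef_rot: [0.108, 2.621, -0.029]
contact_force: [0.4, -0.7, -1.9]
finger_gap: 0.506
```

play_rows(
  commands=[0.0, 0, 0, 0, 0, 0, 0.0425, 0.0, 0, 0, 0, 0, 0, 0.042, 0.0, 0, 0, 0, 0, 0, 0.042, 0, 0, 0, 0, 0, 0, 0.042],
)

```text
time: 9.72
tool_pos: [0.6345, -0.1753, 0.1047]
eef_rot: [0.108, 2.621, -0.029]
contact_force: [-0.5, -0.1, -1.7]
finger_gap: 0.492
```

```bash
python3 st.py;python3 - <<'E'
from plan import *
to(slope(-.003,-.08,.036),Rt())
snap('wrist','w10.png')
E
```

```text
{'time': np.float64(9.7167), 'joint_positions': array([ 0.5715,  0.7028, -0.5211,  2.2039,  2.3074,  0.336 , -0.5344]), 'joint_vel': array([ 0.0021, -0.0006, -0.0025, -0.    ,  0.0005, -0.0001, -0.0023]), 'tau': array([ 1.19000e-02, -6.80604e+01, -7.56230e+00, -1.14787e+01,
        6.79000e-01,  1.22000e+00,  4.00000e-04]), 'tool_pos': array([ 0.6345, -0.1753,  0.1047]), 'eef_rot': array([ 0.1083,  2.6213, -0.0293]), 'contact_force': array([-0.485 , -0.0649, -1.6841]), 'wrist_torque': array([ 0.0668,  0.642 , -0.0008]), 'finger_gap': np.float64(0.4919)} 42.010919728418635
pos [ 0.6345 -0.1753  0.1047] d [ 0.0003 -0.0025 -0.    ] rot [-0.   -0.3  -0.05] 0.3 q [ 0.57  0.7  -0.52  2.2   2.31  0.34 -0.53] F [-0.5 -0.1 -1.7] gap 0.4919 t 9.72
```

View pics/w10.png

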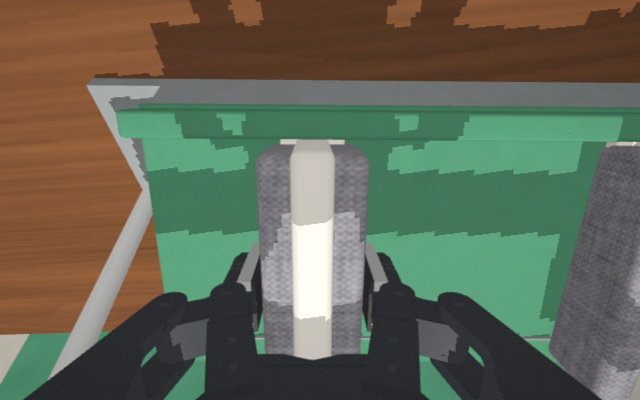

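play_rows(
  commands=[-0.0017, 0, -0.001, 0, 0, 0, 0.042],
)

```text
time: 9.85
tool_pos: [0.634, -0.1754, 0.1045]
eef_rot: [0.108, 2.619, -0.03]
contact_force: [6.3, -0.0, 4.8]
finger_gap: 0.493
```

play_rows(
  commands=[-0.0017, 0, -0.001, 0, 0, 0, 0.042],
)

```text
time: 9.93
tool_pos: [0.6339, -0.1754, 0.1045]
eef_rot: [0.107, 2.616, -0.031]
contact_force: [4.9, 1.7, 5.3]
finger_gap: 0.497
```

play_rows(
  commands=[-0.0017, 0, -0.001, 0, 0, 0, 0.042],
)

```text
time: 10.02
tool_pos: [0.6338, -0.1753, 0.1046]
eef_rot: [0.106, 2.612, -0.032]
contact_force: [4.9, 0.5, 6.9]
finger_gap: 0.493
```

play_rows(
  commands=[-0.003, 0, -0.0017, 0, 0, 0, 0.042],
)

```text
time: 10.1
tool_pos: [0.6334, -0.1754, 0.1048]
eef_rot: [0.105, 2.607, -0.034]
contact_force: [8.8, 0.1, 9.9]
finger_gap: 0.496
```

With a 3.4 mm pull the right block holds at about 13 N without slipping, while the left one slipped at about 6 N. So the left block is the soft one. I'll release the right block and withdraw.

play_rows(
  commands=[0.001, 0, 0.0005, 0, 0, 0, 0.046, 0, 0, 0, 0, 0, 0, 0.07, 0, 0, 0, 0, 0.5, 0, 0.085, 0, 0, 0, 0, 0.5, 0, 0.085, -0.004, 0, 0.009, 0, 0, 0, 0.085, -0.004, 0, 0.009, 0, 0, 0, 0.085, -0.005, 0, 0.009, 0, 0, 0, 0.085, -0.005, 0, 0.009, 0, 0, 0, 0.085],
)

```text
time: 10.77
tool_pos: [0.6115, -0.1748, 0.1405]
eef_rot: [0.107, 2.634, -0.03]
contact_force: [0.1, 0.4, 0.7]
finger_gap: 0.993
```

play_rows(
  commands=[-0.005, 0, 0.009, 0, 0, 0, 0.085, -0.005, 0, 0.009, 0, 0, 0, 0.085, -0.005, 0, 0.009, 0, 0, 0, 0.085],
)

```text
time: 11.02
tool_pos: [0.5941, -0.1745, 0.1719]
eef_rot: [0.107, 2.633, -0.031]
contact_force: [-0.6, -0.3, 0.5]
finger_gap: 0.991
```

```bash
python3 - <<'E'
from plan import *
to(slope(-.003,.081,.1),Rt())
snap('wrist','w11.png')
E
```

```text
pos [ 0.5941 -0.1745  0.1719] d [ 0.0222  0.1599 -0.0118] rot [ 0.06 -0.94 -0.1 ] 1.0 q [ 0.53  0.53 -0.42  2.25  2.21  0.18 -0.48] F [-0.6 -0.3  0.5] gap 0.9912 t 11.02
```

View pics/w11.png

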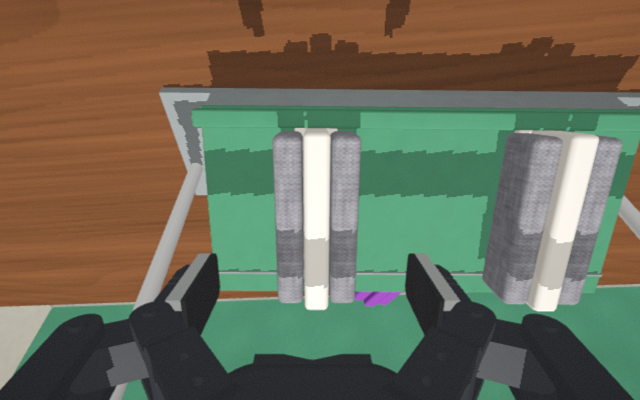

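play_rows(
  commands=[0.002, 0.02, -0.001, 0, -0.1, 0, 0.085, 0.002, 0.02, -0.001, 0, -0.1, 0, 0.085, 0.002, 0.02, -0.001, 0, -0.1, 0, 0.085, 0.002, 0.02, -0.001, 0, -0.1, 0, 0.085, 0.002, 0.02, -0.001, 0, -0.1, 0, 0.085, 0.002, 0.02, -0.001, 0, -0.1, 0, 0.085, 0.002, 0.02, -0.001, 0, -0.1, 0, 0.085, 0.002, 0.02, -0.001, 0, -0.1, 0, 0.085],
)

```text
time: 11.73
tool_pos: [0.6072, -0.0159, 0.1737]
eef_rot: [0.119, 2.606, -0.045]
contact_force: [-0.0, 0.1, -0.7]
finger_gap: 0.992
```

```bash
python3 - <<'E'
from plan import *
to(slope(-.003,.081,.06),Rt())
E
```

```text
pos [ 0.6072 -0.0159  0.1737] d [ 0.029  -0.0003 -0.0482] rot [0.54 0.51 0.59] 0.9 q [ 0.22  0.53 -0.48  2.3   2.    0.39 -0.6 ] F [-0.   0.1 -0.7] gap 0.9923 t 11.73
```

play_rows(
  commands=[0.006, 0.001, -0.008, 0.2, 0.2, 0.3, 0.085, 0.006, 0.001, -0.008, 0.2, 0.2, 0.2, 0.085, 0.006, 0, -0.008, 0.1, 0.1, 0.1, 0.085, 0.005, 0, -0.008, 0, 0, 0, 0.085, 0.005, 0, -0.008, 0, 0, 0, 0.085],
)

```text
time: 12.15
tool_pos: [0.6371, -0.0093, 0.1347]
eef_rot: [0.099, 2.612, -0.025]
contact_force: [-0.8, -0.0, -0.1]
finger_gap: 0.991
```

```bash
python3 - <<'E'
from plan import *
to(slope(-.002,.081,.035),Rt())
snap('wrist','w12.png')
E
```

```text
pos [ 0.6371 -0.0093  0.1347] d [ 0.0125 -0.0081 -0.0304] rot [-0.04  0.27 -0.44] 0.5 q [ 0.23  0.63 -0.51  2.25  2.08  0.44 -0.64] F [-0.8 -0.  -0.1] gap 0.9914 t 12.15
```

View pics/w12.png

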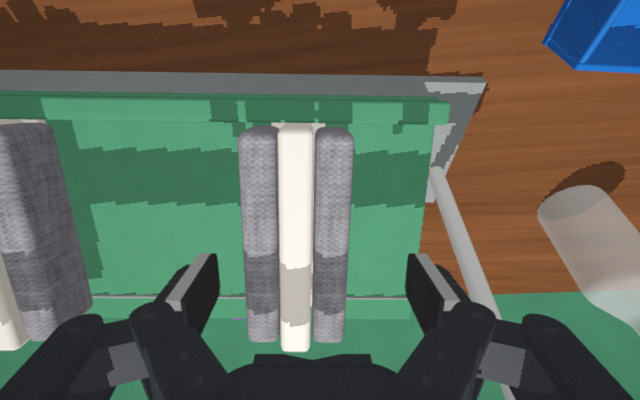

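play_rows(
  commands=[0.001, -0.005, -0.002, 0, 0.1, -0.3, 0.085, 0.002, -0.003, -0.005, 0, 0.1, -0.1, 0.085, 0.003, 0, -0.007, 0, 0, 0, 0.085, 0.003, 0, -0.007, 0, 0, 0, 0.085, 0.003, 0, -0.007, 0, 0, 0, 0.085],
)

```text
time: 12.62
tool_pos: [0.6502, -0.0222, 0.102]
eef_rot: [0.117, 2.617, -0.032]
contact_force: [0.1, -0.9, 0.2]
finger_gap: 0.993
```

```bash
python3 - <<'E'
from plan import *
to(slope(-.002,.081,.035),Rt())
snap('wrist','w13.png')
E
```

```text
pos [ 0.6502 -0.0222  0.102 ] d [-0.0006  0.0048  0.0023] rot [ 0.   -0.08  0.34] 0.4 q [ 0.26  0.7  -0.52  2.23  2.14  0.48 -0.67] F [ 0.1 -0.9  0.2] gap 0.9933 t 12.62
```

View pics/w13.png

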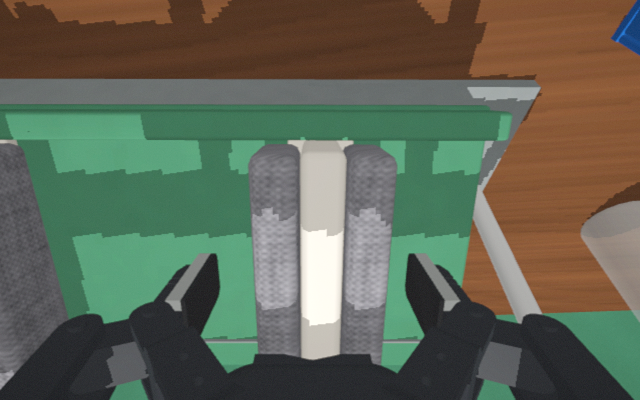

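play_rows(
  commands=[0, 0.004, 0.002, 0, 0, 0.3, 0.075, 0, 0, 0, 0, 0, 0, 0.06, 0, 0, 0, 0, 0, 0, 0.05, 0, 0, 0, 0, 0, 0, 0.045, 0, 0, 0, 0, 0, 0, 0.042, 0, 0, 0, 0, 0, 0, 0.041, 0, 0, 0, 0, 0, 0, 0.041],
)

```text
time: 13.25
tool_pos: [0.6496, -0.0172, 0.1025]
eef_rot: [0.109, 2.62, -0.029]
contact_force: [-0.4, -0.0, -1.5]
finger_gap: 0.48
```

```bash
python3 - <<'E'
from plan import *
to(slope(-.002,.081,.035),Rt())
snap('wrist','w14.png')
E
```

```text
pos [ 0.6496 -0.0172  0.1025] d [-0.     -0.0002  0.0018] rot [-0.02 -0.21 -0.02] 0.2 q [ 0.25  0.7  -0.52  2.23  2.14  0.48 -0.66] F [-0.4 -0.  -1.5] gap 0.4804 t 13.25
```

View pics/w14.png

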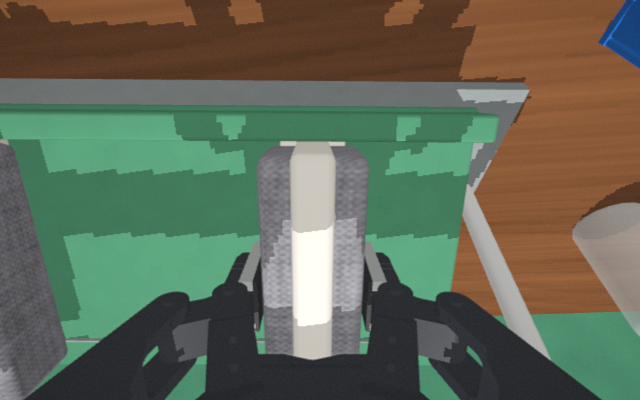

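play_rows(
  commands=[-0.004, 0, 0.007, 0, 0, 0, 0.041, -0.004, 0, 0.007, 0, 0, 0, 0.041, -0.004, 0, 0.007, 0, 0, 0, 0.041, -0.005, 0, 0.008, 0, 0, 0, 0.041, -0.007, 0, 0.008, 0, 0, 0, 0.041],
)

```text
time: 13.72
tool_pos: [0.624, -0.0168, 0.1416]
eef_rot: [0.109, 2.621, -0.027]
contact_force: [0.1, 0.3, -1.2]
finger_gap: 0.482
```

```bash
python3 - <<'E'
from plan import *
to(slope(-.03,.081,.13),Rt())
snap('wrist','w15.png')
snap('side','d15.png')
E
```

```text
pos [ 0.624  -0.0168  0.1416] d [-0.0459  0.0054  0.031 ] rot [-0.09 -0.28 -0.03] 0.3 q [ 0.24  0.6  -0.5   2.27  2.07  0.42 -0.63] F [ 0.1  0.3 -1.2] gap 0.4821 t 13.72
```

View pics/w15.png

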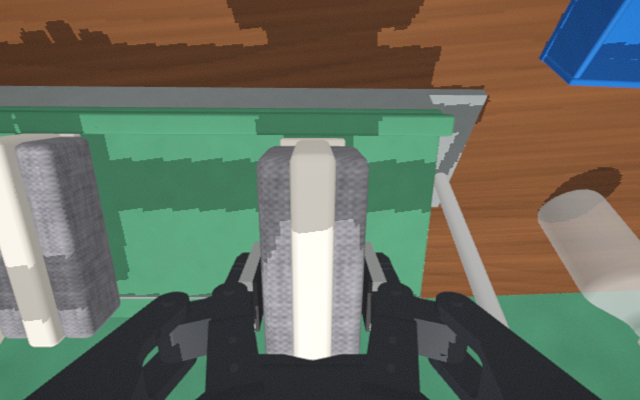

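View pics/d15.png

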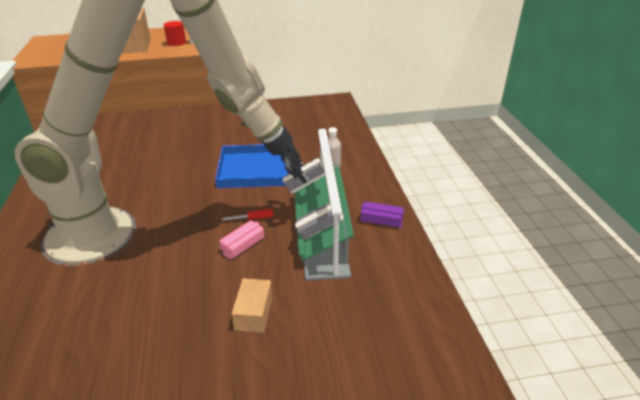

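play_rows(
  commands=[-0.012, 0.001, 0.014, 0, 0, 0, 0.041, -0.012, 0.001, 0.014, 0, 0, 0, 0.041, -0.012, 0.001, 0.014, 0, 0, 0, 0.041, -0.012, 0.001, 0.014, 0, 0, 0, 0.041, -0.012, 0.001, 0.014, 0, 0, 0, 0.041, -0.012, 0.001, 0.014, 0, 0, 0, 0.041, -0.012, 0.001, 0.014, 0, 0, 0, 0.041, -0.01, 0.001, 0.01, 0, 0, 0, 0.041],
)

```text
time: 14.48
tool_pos: [0.5256, -0.0091, 0.2538]
eef_rot: [0.111, 2.62, -0.026]
contact_force: [0.0, 0.5, -0.9]
finger_gap: 0.479
```

```bash
python3 - <<'E'
from plan import *
to([.497,.261,.16],Rt(tilt=0))
im=snap('scene','s16.png')
import cv2
a=cv2.imread('pics/scene0.png')[120:200,340:450]
cv2.imwrite('pics/trayz.png',cv2.resize(a,None,fx=6,fy=6,interpolation=cv2.INTER_CUBIC))
for dx in(-.12,.12):
  for dy in(-.105,.105): print(dx,dy,(pix('scene',[.497+dx,.261+dy,.036])-[340,120])*6)
E
```

```text
pos [ 0.5256 -0.0091  0.2538] d [-0.0286  0.2701 -0.0938] rot [ 2.33 29.69  0.08] 29.8 q [ 0.08  0.27 -0.3   2.39  1.62  0.21 -0.27] F [ 0.   0.5 -0.9] gap 0.4793 t 14.48
-0.12 -0.105 [66.25889789 99.89936883]
-0.12 0.105 [414.5680569   44.39464272]
0.12 -0.105 [211.47285367 371.23501852]
0.12 0.105 [601.53812375 301.48576188]
```

View pics/trayz.png

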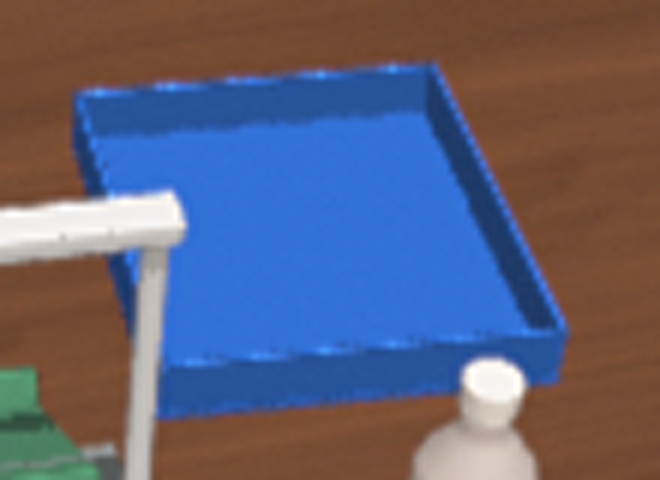

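View pics/s16.png

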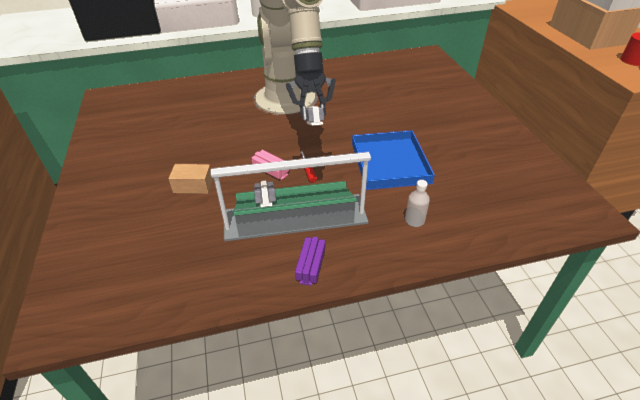

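play_rows(
  commands=[-0.002, 0.034, 0, 0.33, 4.24, 0, 0.041, -0.002, 0.034, 0, 0.33, 4.24, 0, 0.041, -0.002, 0.034, 0, 0.33, 4.24, 0, 0.041, -0.002, 0.034, 0, 0.33, 4.24, 0, 0.041, -0.002, 0.034, 0, 0.33, 4.24, 0, 0.041, -0.002, 0.034, 0, 0.33, 4.24, 0, 0.041, -0.002, 0.034, 0, 0.33, 4.24, 0, 0.041, -0.002, 0.03, 0, 0, 0, 0, 0.041],
)

```text
time: 15.2
tool_pos: [0.5165, 0.1831, 0.2545]
eef_rot: [0.142, 2.992, -0.052]
contact_force: [1.3, 0.0, -0.6]
finger_gap: 0.479
```

```bash
python3 - <<'E'
from plan import *
to([.497,.258,.06],Rt(tilt=0))
snap('wrist','w17.png')
E
```

```text
pos [0.5165 0.1831 0.2545] d [-0.0195  0.0749 -0.1945] rot [2.32 8.25 0.66] 8.6 q [-0.06  0.4  -0.59  2.06  0.52  0.72  0.48] F [ 1.3  0.  -0.6] gap 0.4792 t 15.2
```

View pics/w17.png

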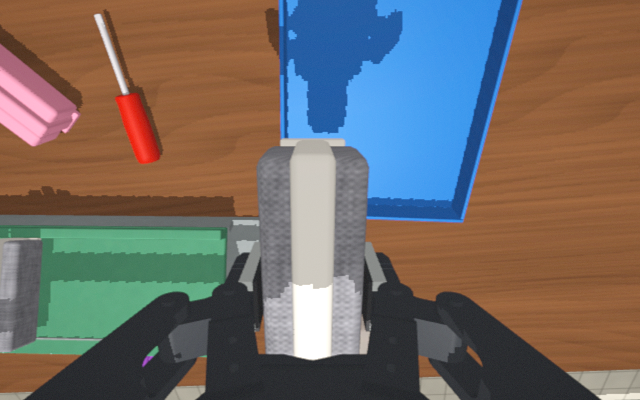

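play_rows(
  commands=[-0.004, 0.015, 0, 0.5, 1.7, 0.15, 0.041, -0.004, 0.015, 0, 0.5, 1.7, 0.15, 0.041, -0.004, 0.015, 0, 0.5, 1.7, 0.15, 0.041, -0.004, 0.015, -0.01, 0.5, 1.7, 0.15, 0.041, -0.004, 0.015, -0.02, 0.3, 1.5, 0, 0.041, 0, 0, -0.02, 0, 0, 0, 0.041, 0, 0, -0.02, 0, 0, 0, 0.041],
)

```text
time: 15.83
tool_pos: [0.4975, 0.2713, 0.1831]
eef_rot: [0.12, 3.136, 0.008]
contact_force: [0.1, -0.4, -0.6]
finger_gap: 0.479
```

```bash
python3 - <<'E'
from plan import *
to([.497,.260,.06],Rt(tilt=0))
snap('wrist','w18.png')
E
```

```text
pos [0.4975 0.2713 0.1831] d [-0.0005 -0.0113 -0.1231] rot [-0.27  0.22 -0.42] 0.5 q [-0.18  0.56 -0.6   2.01  0.48  0.71  0.41] F [ 0.1 -0.4 -0.6] gap 0.4793 t 15.83
```

View pics/w18.png

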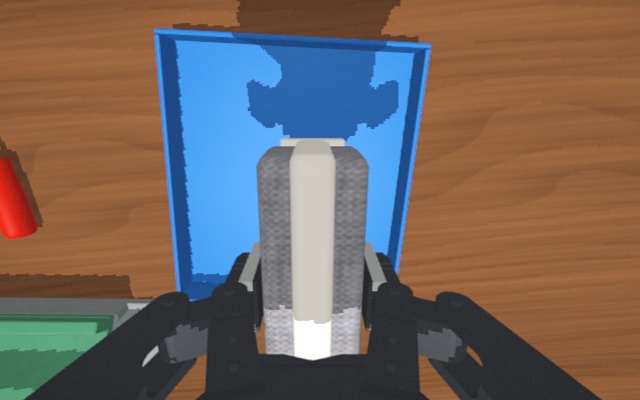

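play_rows(
  commands=[0, -0.004, -0.015, 0, 0, -0.2, 0.041, 0, -0.004, -0.015, 0, 0, -0.2, 0.041, 0, -0.003, -0.015, 0, 0, 0, 0.041, 0, 0, -0.015, 0, 0, 0, 0.041, 0, 0, -0.015, 0, 0, 0, 0.041, 0, 0, -0.015, 0, 0, 0, 0.041, 0, 0, -0.015, 0, 0, 0, 0.041],
)

```text
time: 16.47
tool_pos: [0.4982, 0.2559, 0.0711]
eef_rot: [0.133, 3.137, -0.004]
contact_force: [0.3, -0.2, -1.4]
finger_gap: 0.48
```

```bash
python3 - <<'E'
from plan import *
to([.497,.260,.04],Rt(tilt=0))
snap('side','d19.png')
snap('wrist','w19.png')
import cv2
a=cv2.imread('pics/d19.png')[120:220,195:345]
cv2.imwrite('pics/d19z.png',cv2.resize(a,None,fx=5,fy=5,interpolation=cv2.INTER_CUBIC))
E
```

```text
pos [0.4982 0.2559 0.0711] d [-0.0012  0.0041 -0.0311] rot [0.16 0.12 0.06] 0.2 q [-0.28  0.71 -0.44  2.09  0.66  0.48  0.26] F [ 0.3 -0.2 -1.4] gap 0.4802 t 16.47
```

View pics/d19z.png

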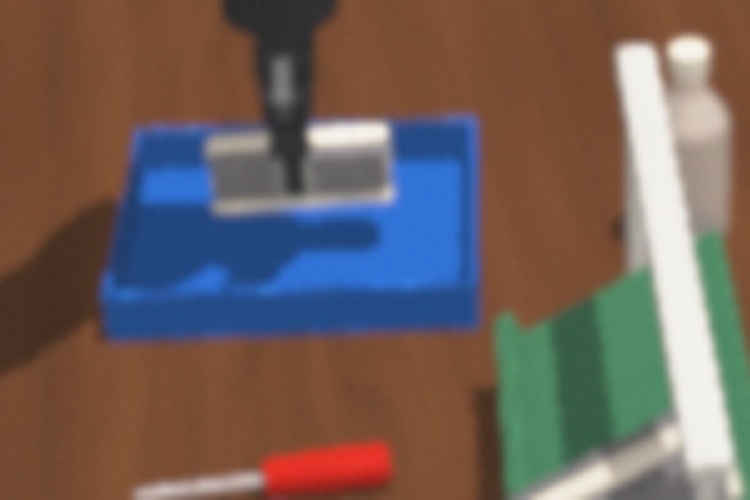

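View pics/w19.png

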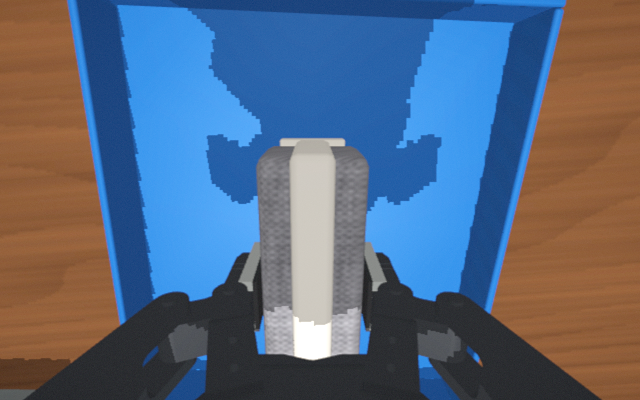

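Held level over the tray floor with the tips inside the walls. I'll lower it gently, watching the force.

play_rows(
  commands=[0, 0.001, -0.008, 0, 0, 0, 0.041, 0, 0.001, -0.007, 0, 0, 0, 0.041, 0, 0, -0.005, 0, 0, 0, 0.041, 0, 0, -0.004, 0, 0, 0, 0.041],
)

```text
time: 16.9
tool_pos: [0.4988, 0.2579, 0.0467]
eef_rot: [0.133, 3.136, -0.005]
contact_force: [0.7, 0.4, -0.8]
finger_gap: 0.48
```

play_rows(
  commands=[0, 0, -0.003, 0, 0, 0, 0.041, 0, 0, 0, 0, 0, 0, 0.041],
)

```text
time: 17.07
tool_pos: [0.4989, 0.258, 0.0432]
eef_rot: [0.133, 3.136, -0.006]
contact_force: [0.1, -0.2, -1.1]
finger_gap: 0.481
```

```bash
python3 st.py
```

```text
{'time': np.float64(17.0667), 'joint_positions': array([-0.3165,  0.7468, -0.3917,  2.101 ,  0.6962,  0.4236,  0.2242]), 'joint_vel': array([-0.0017, -0.0082, -0.0004, -0.0018, -0.0041,  0.0062,  0.0038]), 'tau': array([ -0.1302, -71.2166,  -5.3701, -10.2759,   0.0961,  -0.1112,
        -0.0777]), 'tool_pos': array([0.4989, 0.258 , 0.0432]), 'eef_rot': array([ 0.1327,  3.1362, -0.0056]), 'contact_force': array([ 0.1409, -0.201 , -1.1291]), 'wrist_torque': array([ 0.0312,  0.0374, -0.0199]), 'finger_gap': np.float64(0.4813)} 41.104157451629156
```

play_rows(
  commands=[0, 0, -0.002, 0, 0, 0, 0.041],
)

```text
time: 17.15
tool_pos: [0.4991, 0.2581, 0.0414]
eef_rot: [0.133, 3.136, -0.005]
contact_force: [0.1, 0.1, -1.5]
finger_gap: 0.479
```

play_rows(
  commands=[0, 0, -0.002, 0, 0, 0, 0.041],
)

```text
time: 17.23
tool_pos: [0.4992, 0.2581, 0.0395]
eef_rot: [0.133, 3.135, -0.005]
contact_force: [-0.8, 0.0, -0.6]
finger_gap: 0.477
```

play_rows(
  commands=[0, 0, -0.001, 0, 0, 0, 0.041],
)

```text
time: 17.32
tool_pos: [0.4992, 0.2581, 0.0384]
eef_rot: [0.133, 3.135, -0.005]
contact_force: [-0.9, 1.3, -1.7]
finger_gap: 0.482
```

play_rows(
  commands=[0, 0, -0.001, 0, 0, 0, 0.041],
)

```text
time: 17.4
tool_pos: [0.4994, 0.2582, 0.0375]
eef_rot: [0.133, 3.135, -0.005]
contact_force: [1.3, -0.3, 0.2]
finger_gap: 0.475
```

play_rows(
  commands=[0, 0, -0.001, 0, 0, 0, 0.041],
)

```text
time: 17.48
tool_pos: [0.4996, 0.2583, 0.0367]
eef_rot: [0.133, 3.134, -0.004]
contact_force: [0.2, 0.1, 6.8]
finger_gap: 0.479
```

play_rows(
  commands=[0, 0, 0, 0, 0, 0, 0.041, 0, 0, 0, 0, 0, 0, 0.041],
)

```text
time: 17.65
tool_pos: [0.4997, 0.2584, 0.0368]
eef_rot: [0.133, 3.134, -0.004]
contact_force: [-0.1, -0.7, -1.1]
finger_gap: 0.479
```

```bash
python3 - <<'E'
from plan import *
print(ctrl.get_obs()['contact_force'])
snap('side','d20.png')
import cv2
a=cv2.imread('pics/d20.png')[120:220,195:345]
cv2.imwrite('pics/d20z.png',cv2.resize(a,None,fx=5,fy=5,interpolation=cv2.INTER_CUBIC))
E
```

```text
[-0.09725904 -0.74627871 -1.09613514]
```

View pics/d20z.png

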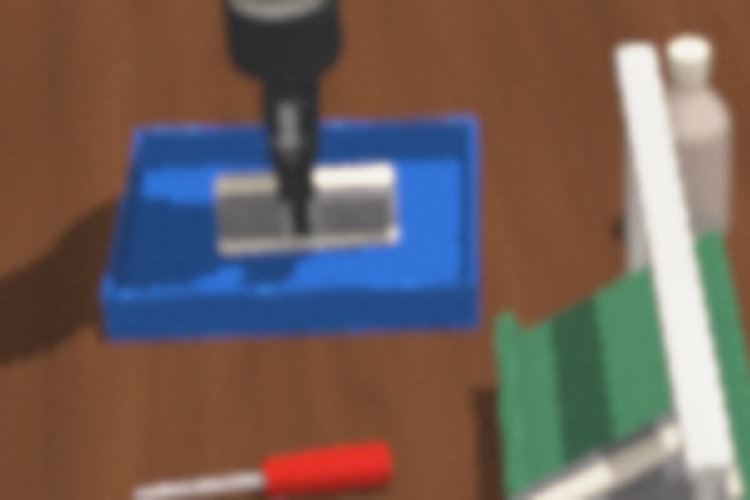

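play_rows(
  commands=[0, 0, -0.0005, 0, 0, 0, 0.041, 0, 0, 0, 0, 0, 0, 0.041],
)

```text
time: 17.87
tool_pos: [0.4997, 0.2586, 0.0366]
eef_rot: [0.133, 3.134, -0.003]
contact_force: [-0.5, -0.4, -0.4]
finger_gap: 0.477
```

play_rows(
  commands=[0, 0, 0, 0, 0, 0, 0.046, 0, 0, 0, 0, 0, 0, 0.05, 0, 0, 0, 0, 0, 0, 0.054, 0, 0, 0, 0, 0, 0, 0.06, 0, 0, 0, 0, 0, 0, 0.075, 0, 0, 0, 0, 0, 0, 0.08],
)

```text
time: 18.37
tool_pos: [0.4996, 0.2584, 0.0363]
eef_rot: [0.133, 3.134, -0.004]
contact_force: [0.7, 0.1, 0.5]
finger_gap: 0.93
```

play_rows(
  commands=[0, 0, 0.005, 0, 0, 0, 0.08, 0, 0, 0.01, 0, 0, 0, 0.08, 0, 0, 0.015, 0, 0, 0, 0.08, 0, 0, 0.02, 0, 0, 0, 0.08, 0, 0, 0.02, 0, 0, 0, 0.08, 0, 0, 0.025, 0, 0, 0, 0.08, 0, 0, 0.025, 0, 0, 0, 0.08],
)

```text
time: 18.95
tool_pos: [0.4961, 0.2572, 0.1603]
eef_rot: [-0.129, -3.136, 0.011]
contact_force: [0.3, -0.0, -0.3]
finger_gap: 0.937
```

```bash
python3 - <<'E'
from plan import *
to([.497,.260,.2],Rt(tilt=0))
snap('side','d21.png');snap('wrist','w21.png');snap('scene','s21.png')
for d in nets.look_for('block_a','wrist')+[]: 
    w=toworld('wrist',d['location']); print(d['conf'],w)
import cv2
a=cv2.imread('pics/d21.png')[110:270,195:395]
cv2.imwrite('pics/d21z.png',cv2.resize(a,None,fx=3.5,fy=3.5,interpolation=cv2.INTER_CUBIC))
E
```

```text
pos [0.4961 0.2572 0.1603] d [0.0009 0.0028 0.0397] rot [ 0.4  -0.21 -0.08] 0.5 q [-0.19  0.59 -0.58  2.04  0.51  0.67  0.39] F [ 0.3 -0.  -0.3] gap 0.9374 t 18.95
0.84 [0.49793341 0.25408677 0.04306906]
```

View pics/d21z.png

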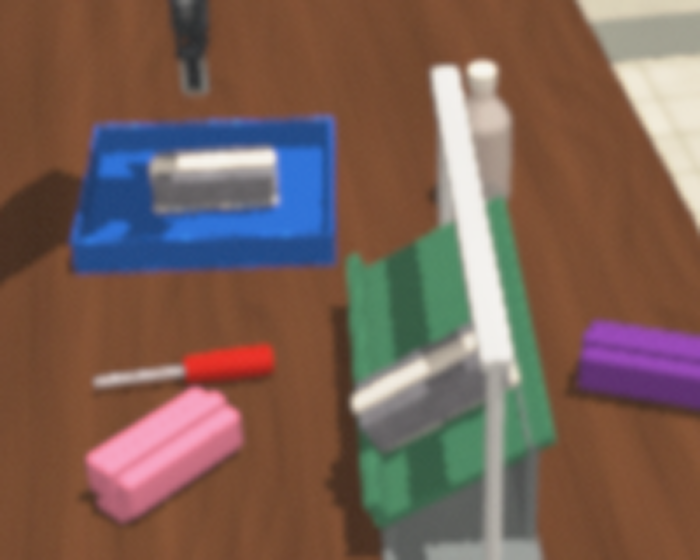

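View pics/w21.png

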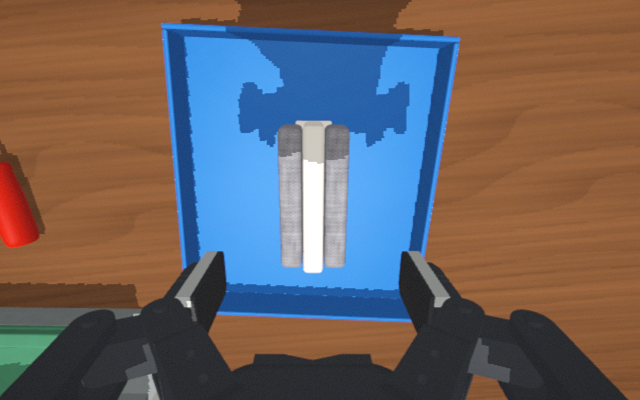

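View pics/s21.png

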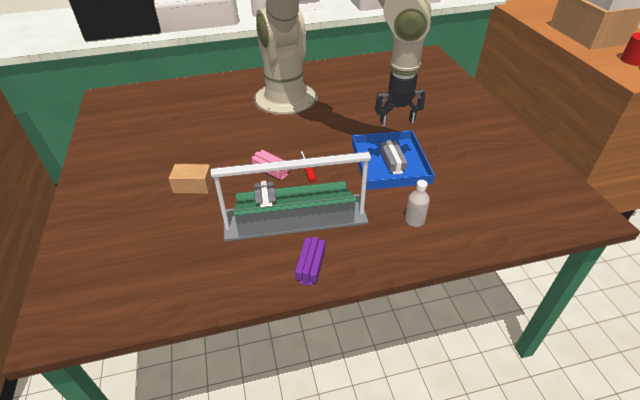

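The block lies flat near the tray's middle at wrist pixel (313,197) and is full width again. The sound block and the bystanders are in place.

play_rows(
  commands=[0, 0, 0.01, 0, 0, 0, 0.08, 0, 0, 0, 0, 0, 0, 0.08, 0, 0, 0, 0, 0, 0, 0.08, 0, 0, 0, 0, 0, 0, 0.08],
)

```text
time: 19.48
tool_pos: [0.4957, 0.2561, 0.1688]
eef_rot: [-0.13, -3.135, 0.014]
contact_force: [0.2, 0.1, -0.0]
finger_gap: 0.938
```

```bash
python3 -c "
from workcell import ctrl; print(ctrl.job_done())"
```

```text
the job is handed in; nothing more can be done
None
```

I squeezed the left block and then the right one to about 42 mm where they lay, found the left one soft, and laid it in the tray. The job is handed in at 19.5 s; no verdict is reported.

- **Which is soft:** The finger opening did not tell the blocks apart; it settled at about 42 mm on both. So I pulled each block gently towards the ledge while it was squeezed. The left one slipped at about 6 N. The right one still held at about 13 N.
- **Placing:** I gripped the left block at 41 mm, turned it level, and lowered it until it touched the tray floor, with a brief 6.8 N reading. I then released it and backed off.
- **Last checks:**
  - **Soft block:** it lies flat near the tray's middle at about (0.498, 0.254) and is back to full width.
  - **Sound block:** it is still on the slope in its place.
  - **Other things:** the spray, driver, carton and both look-alikes appear unmoved, and the robot touches nothing.
- **Disagreement:** The wrist view put the rest's slope about 4 mm to the right of my fit from the fixed cameras. I centred each grasp on the block as seen by the wrist camera instead.

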